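# Close the casting mould in the bench clamp

### The job

The two halves of the aluminium casting mould are only started on their stiff dowels: pump the trigger of the ratchet clamp until it has pressed the mould completely shut, and stop there without overtightening. Then push the release lever and draw the jaw back well clear of the mould, lift the mould out and stand it gently, upright, on the middle of the pale firebrick. Leave the other tools where they are.

Things in the scene. Friction and masses are not known exactly. Their poses are not given: they have to be found in the camera images.
- clamp: black one-hand ratchet bar clamp lying on its side, its toothed steel bar screwed to a plywood board 300 x 170 x 12 mm. Origin on the bar's line at bench level; x along the bar towards the fixed jaw (the way the moving jaw advances), y level, towards the side of the pistol handle, z up. The carriage (housing, jaw, handle, trigger, release) rides on the bar.
- grip_mid (a point): where to squeeze handle and trigger together: a point riding with the carriage, midway between them, 60 mm out from the bar, 41 mm above the bench. Axes as the clamp. The handle's back is 31 mm behind (-x), the open trigger's front about 31 mm ahead (+x); handle 20, trigger 12 mm thick, both 28 mm high, reaching at least 30 mm out (+y) and 25 mm in (-y) from here.
- trigger (a joint): grey trigger: 0 open (spring), 0.28 rad squeezed fully = 28 mm of travel at grip_mid. Takes 2 to 5 N with the jaw free, 10 to 14 N while closing the mould. A full squeeze advances the jaw about 10 mm, kept by a ratchet of 5 mm teeth; a part stroke may slip back. Squeeze with 15 to 20 N: stopping short means the jaw is loaded; over about 30 N on a shut mould overtightens it.
- carriage (a joint): place of the carriage on the bar, m: grows as the jaw advances, 0 fully back, 0.11 fully forward. It can be pushed forward (about 5 N) but goes back only while the release lever is pushed.
- paddle (a point): centre of the front (+x) face of the grey release lever, a paddle 28 mm wide (y), 6 mm thick, upright on the housing: the housing's top is 17 mm below this point, the paddle's top 14 mm above. Axes as the clamp at rest. Push it to -x (away from the fixed jaw): it gives 10 mm at 3 to 8 N and frees the ratchet; pushed on, it slides the carriage back (4 N). 45 mm of housing in front of it is clear.
- release (a joint): angle of the release lever: 0 at rest, 0.27 rad fully pushed; the ratchet is free above about 0.2 rad
- jaw_pad (a point): centre of the face of the moving jaw's sprung rubber pad, 44 mm wide and 36 mm high, facing the clamp's +x; it gives under load, 4 N per mm, up to 12 mm. It rides with the carriage.
- fixed_pad (a point): centre of the face of the fixed jaw's rubber pad, same size, facing -x, at the far end of the bar. The distance from jaw_pad to fixed_pad is the opening of the clamp.
- pad: the moving jaw's rubber pad as a body (origin at the carriage's origin on the bar's line, at bench level)
- mould_center (a point): aluminium casting mould between the jaws, on the clamp's board: two blocks, each 44 mm (x) by 52 mm wide (y) by 50 mm high, on stiff dowels; 88 mm long shut, 0.5 kg. This point: middle of the inner face of the block next to the fixed jaw, half-way up; the mould's centre once shut. x points from the moving jaw's block to it, z up. Grasp across the 52 mm; 40 mm free to the bar.
- mould: the same mould (origin under that point, on its underside)
- mould_half (a joint): gap between the mould's two blocks, m: 0 shut, 6 to 9 mm at the start; it takes about 13 N between the jaws to close and stays where it is left
- brick_top (a point): centre of the top face of the pale speckled firebrick, 160 x 110 x 30 mm (x, y, z), lying on the bench left or right of the clamp, firm in its place
- brick: the same firebrick (origin under its centre, on the bench)
- burnisher: wooden-handled burnisher, 160 mm long, 12 mm thick, lying on the bench; to be left alone
- flux_jar: glass jar, 56 mm diameter, 75 mm high; to be left alone
- mandrel: steel ring mandrel with wooden handle, 220 mm long, 24 mm thick; to be left alone
- bench_block: square steel block, 62 x 62 x 18 mm; to be left alone
- pliers: pliers, 150 mm long, lying flat; to be left alone
- hammer: small hammer, 220 mm long; to be left alone
There are look-alikes about, which are no part of the job. Leave any purple look-alike of the mould alone. Leave any orange look-alike of the brick alone.

How it is judged:
On the way, in this order (a step that is already met when the one before it is completed fails the run):
1. the mould is pressed shut between the jaws (gap under 1.2 mm, the pad pressing with over 8 N) with the trigger squeezed (value of joint mould_half below 0.0012 m and contact force between pad and mould above 8 N and value of joint trigger above 0.05 rad), for 0.1 s.
2. the jaw is released and drawn back, the clamp open by over 98 mm (10 mm more than the mould), the mould still standing between the jaws (distance between jaw_pad and fixed_pad above 0.098 m and contact force between pad and mould below 0.5 N and height (world z) of mould_center below 0.045 m), for 0.1 s.
At the end, for the whole second after the job is handed in: The mould, still shut (gap under 1.2 mm), stands upright and at rest on the firebrick, its centre within 30 mm of the middle of the brick's top; the clamp is open by more than 98 mm (horizontal distance between mould_center and brick_top below 0.03 m and z of mould_center in the frame of brick_top between 0.02 and 0.03 m and angle between mould_center's own z axis and vertical below 0.1 rad and value of joint mould_half below 0.0012 m and linear speed of mould below 0.02 m/s and distance between jaw_pad and fixed_pad above 0.098 m); the robot touches nothing.
It fails at once if the clamp is overtightened: its pad presses on the mould with over 70 N (contact force between pad and mould above 70 N).
It fails at once if the mould is dropped or banged on the brick (over 90 N) (contact force between mould and brick above 90 N).
It fails at once if a bystander is moved by over 40 mm (distance of any of burnisher, flux_jar, mandrel, bench_block, pliers, hammer from where it was at the start of the episode above 0.04 m).
It also fails if it takes over 72 s, if anything falls off the work surface, if the arm or the gripper's body presses on something with over 40 N, if the wrist force passes 120 N, or if a joint passes its speed limit or range.

### The arm

A 7-joint arm with a two-finger parallel gripper is mounted at the origin on the work surface. World frame = base frame: x ahead of the robot, y to its left, z up, the work surface at z = 0. Lengths are in m, angles in rad, forces in N, time in s.
With the tool pointing down it reaches from about 0.35 to 0.9 m from the base axis. Payload 8.1 kg.
Tool frame: the origin (TCP) lies at the centre of the arm's flange, where the gripper is bolted on; the fingertips stand 178 mm ahead of it and the grasp point (between the pads) lies 159 mm ahead of it; x points along the fingers, z is the direction in which the jaws open and shut, and the axes are right-handed (so a half turn about x gives the same grasp; the last joint's range is limited). The gripper opens to 92 mm and grips with 3 to 60 N. Pads are 19 mm wide; open, the fingers measure 130 mm over their backs; the gripper's body (75 mm by 190 mm) begins 47 mm behind the grasp point.
Start: joints at [-1.212, 0.434, 0.025, 1.573, -0.012, 1.134, -0.075], TCP at [0.278, 0.56, 0.405] pointing down, gripper open.
Joint ranges: [-2.62, 2.62], [-0.44, 2.09], [-1.27, 1.32], [0.08, 2.57], [-1.32, 4.46], [0.12, 2], [-2.74, 2.74]. Speed limits (rad/s): [2.22, 2.22, 3.01, 3.01, 3.14, 3.14, 3.14].

### API

Orientations are given as a rotation vector (axis times angle).
In Python, from cell import arm, get_image, search_frame, pinpoint gives the robot as it stands.
- The arm moves only by the tool arm_command, never from a script. Its argument "motion" is a list of rows, each a list of 7 numbers: the finger opening in mm, from 0 to 91.8, then the shift along the tool's x, y, z in mm, then the turn, a rotation vector about the tool's x, y, z in degrees. In form: [[fingers, x, y, z, ax, ay, az], ...]. A call has 1 to 5 rows; each row shifts and turns the commanded pose from where the row before left it, along the tool's axes as they then stand; what a row does not reach is not made up. A row lasts 1/8 s, in which the tool goes at most 62.5 mm and 10.7 degrees, less where a joint would pass 70% of its speed; a pose out of reach is approached as far as the arm can. A call with a gripper value outside its range is refused whole. The fingers move at their own pace and stop on an object; "newtons" is the grip in N (left out, the last holds). Time passes only in rows, so rows that do not move let the fingers close. It gives the time, the measured TCP pose, the force and the opening at its end, in the units of the state.
- arm.observe(): the state, without advancing time (a new reading comes with each control period).
- get_image(name): name is "scene" or "top"; returns a dict with "frame" (400x640x3 uint8, red, green, blue), "range_z" (400x640 float32, m along the optical axis (not along the pixel's ray), 0 where there is no reading), "K" (3x3 intrinsics, pixels), "distortion" ([k1, k2, p1, p2, k3] as OpenCV has them; the pictures are not rectified), "origin" and "rotation" of the camera in the world. Camera axes: x right, y down, z forward; pixel columns grow to the right and rows downward; lengths in m; the calibration is good to about 2 mm. A picture is of the moment at which its call begins.
- arm.sign_off(): hands the job in, once; it reports no verdict.
Trained networks look in the newest picture that a camera, given by its name, has taken for a name from the list of things; names that differ only in an ending like _2 or _b are one class to them, and where a whole thing is asked for, a point or a joint stands for the part that bears it (a point fixed in the world has none). Each returns a list of dicts, best first, with "p" (0 to 1); they miss things now and then, are a little off and sometimes report something else, mostly with a low value. They report only what shows in the picture. A call takes as long as a camera call. They do not tell look-alikes from the thing itself.
- search_frame(camera, target): "point" ([x, y, z] in m, in world coordinates, good to about 4 mm: the middle of the surface that is visible of it).
- pinpoint(camera, target): "point" ([x, y, z] in m, in world coordinates, good to about 4 mm: a listed point, or the origin of a listed thing).
The state is a dict: "clock": time; "joints": joint angles; "dq": joint speeds; "joint_efforts": joint torques, N m; "position": TCP position; "ee_rot": TCP orientation; "force": force on the tool from outside, world axes, zero at the start; "ft_torque": the same for the moment, N m; "width": opening from 0.0 (shut) to 1.0 (fully open).
Only numpy, scipy, OpenCV 4.12 (cv2) and the standard library are available. Lean on these libraries where they do the work, as an engineer would, in place of code of your own. Each camera call takes 0.05 s, during which the arm holds its last target. There are 200 camera calls.

## Working session

There is one attempt and no reset: what is moved stays moved. The work goes in short steps, Python scripts to look and compute and a tool call to move; the robot and the scene stay as the last step left them, time stands still between calls to the robot, and variables do not carry over. Pictures are saved under pics/ and viewed, about 8 in all and at most 12, crops included, and the job is handed in when it is done.

Besides the shell and the picture viewer there is one more tool, called after "Emit:" in YAML: its name, and indented under it one key for each argument. arm_command: Moves the arm, as the interface text tells. Its arguments: {"type":"object","properties":{"motion":{"type":"array"},"newtons":{"type":"number"}},"required":["motion"]}

```bash
ls; mkdir -p pics
python3 - <<'E'
from cell import arm,get_image,pinpoint,search_frame
import cv2,numpy as np
s=arm.observe();print(s)
for n in("scene","top"):
    d=get_image(n);cv2.imwrite(f"pics/{n}0.png",d["frame"][:,:,::-1])
    print(n,d["K"].tolist(),d["origin"],np.round(d["rotation"],3).tolist())
    for t in("grip_mid","paddle","jaw_pad","fixed_pad","mould_center","brick_top","clamp","mould"):
        print(n,t,[(np.round(r["point"],3).tolist(),round(r["p"],2)) for r in pinpoint(n,t)])
E
```

```text
pics
{'clock': 0.0, 'joints': array([-1.21161627,  0.4351926 ,  0.02496332,  1.57407019, -0.01161279,
        1.133987  , -0.0751089 ]), 'dq': array([ 1.51422314e-05,  5.32609416e-04,  1.33798080e-03, -7.22267218e-04,
        4.47209733e-04,  1.19274232e-03,  1.11369463e-03]), 'joint_efforts': array([ 1.15028459e-03, -6.67854238e+01,  9.86187011e-01, -3.14474702e+01,
       -6.02759072e-02,  4.23740828e-02,  1.86851898e-04]), 'position': array([0.27838546, 0.55932581, 0.40397392]), 'ee_rot': array([-0.86352357,  1.39422497,  0.86205355]), 'force': array([-0.41504838, -0.24948843, -0.21774139]), 'ft_torque': array([-0.00924817,  0.00829563, -0.03325665]), 'width': 0.9978076502463052}
scene [[492.50739697020833, 0.0, 320.0535859825479], [0.0, 492.50739697020833, 198.93546133927848], [0.0, 0.0, 1.0]] [1.3294742  0.21127187 1.15364448] [-1.52, -2.187, 0.756]
scene grip_mid [([0.504, -0.003, 0.041], 0.97), ([0.565, 0.03, 0.002], 0.68)]
scene paddle [([0.557, -0.036, 0.078], 0.45)]
scene jaw_pad [([0.645, 0.022, 0.041], 0.63)]
scene fixed_pad [([0.655, 0.137, 0.038], 0.79)]
scene mould_cen
[... 442 characters left out ...]
522246141], [0.0, 0.0, 1.0]] [ 0.29729304 -0.07531718  1.31849419] [-2.13, 2.127, -0.215]
top grip_mid []
top paddle [([0.558, -0.034, 0.077], 0.63), ([0.648, 0.091, 0.015], 0.31)]
top jaw_pad [([0.644, 0.023, 0.032], 0.37)]
top fixed_pad [([0.774, 0.129, 0.003], 0.66), ([0.658, 0.137, 0.028], 0.59)]
top mould_center [([0.643, 0.09, 0.037], 0.92), ([0.341, 0.047, 0.025], 0.6), ([0.515, -0.346, -0.003], 0.36)]
top brick_top [([0.782, -0.124, 0.002], 0.68), ([0.532, -0.547, 0.029], 0.66), ([0.519, -0.341, 0.03], 0.59)]
top clamp [([0.563, 0.029, -0.001], 0.69), ([0.515, -0.345, 0.031], 0.64)]
top mould [([0.65, 0.091, 0.013], 0.93), ([0.34, 0.052, 0.001], 0.76), ([0.516, -0.345, 0.001], 0.24)]
```

View pics/top0.png

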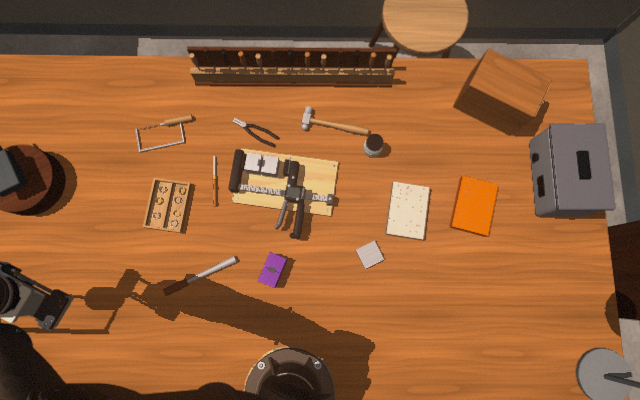

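View pics/scene0.png

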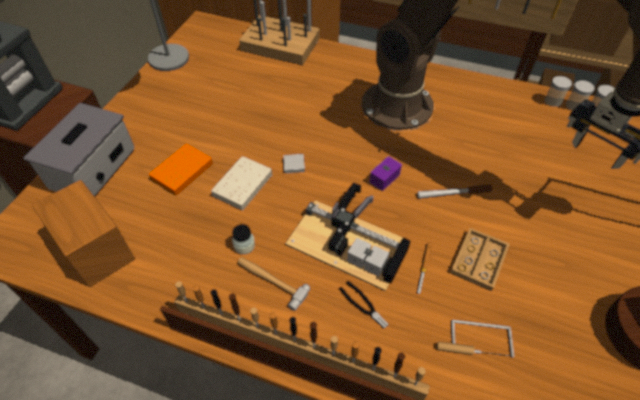

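Top view: the aluminium mould is at (262,163), between the jaws, and its purple look-alike is at (272,270). The pale firebrick is at (408,210), with the orange one at (474,206). The clamp's +x runs left, roughly world +y, and the handle points towards the robot at (297,225). I'll take the silver mould and the speckled brick, then check that choice in a close crop and measure the axis.

```bash
cat > h.py <<'E'
from cell import arm,get_image,pinpoint,search_frame
import cv2,numpy as np
from scipy.spatial.transform import Rotation as R
def cloud(n):
    d=get_image(n);z=d["range_z"];h,w=z.shape
    uv=np.stack(np.meshgrid(np.arange(w),np.arange(h)),-1).reshape(-1,1,2).astype(np.float32)
    p=cv2.undistortPoints(uv,d["K"],np.array(d["distortion"])).reshape(h,w,2)
    c=np.dstack([p*z[...,None],z])
    r=np.array(d["rotation"]);M=R.from_rotvec(r).as_matrix() if r.size==3 else r
    P=c@M.T+d["origin"];P[z==0]=np.nan
    return d,P
def rect(P,m):
    q=P[m][:,:2].astype(np.float32);(c,s,a)=cv2.minAreaRect(q*1000);return np.round(c,1),np.round(s,1),round(a,1),len(q)
def tool(): 
    s=arm.observe();M=R.from_rotvec(s["ee_rot"]).as_matrix();return s,M
def go(target,axis=None):
    """mm along tool axes to bring the grasp point to target; deg about tool x to bring tool z along axis"""
    s,M=tool();gp=s["position"]+0.159*M[:,0]
    print("t",round(s["clock"],2),"gp",np.round(gp,4),"toolx",np.round(M[:,0],3),"y",np.round(M[:,1],3),"z",np.round(M[:,2],3),"F",np.round(s["force"],1),"w",round(s["width"]*91.8,1))
    if axis is not None:
        D=np.array([0,0,-1.]);Z=np.array(axis,float);Z/=np.linalg.norm(Z)
        if Z@M[:,2]<0: Z=-Z
        T=np.stack([D,np.cross(Z,D),Z],1);dr=R.from_matrix(M.T@T).as_rotvec(degrees=True)
        tcp=np.array(target)-0.159*D
        print("rot deg",np.round(dr,1),"shift before rot",np.round(M.T@(tcp-s["position"])*1000,1))
    else: print("shift",np.round(M.T@(np.array(target)-gp)*1000,1))
E
python3 - <<'E'
from h import *
for n in("top","scene"):
    d,P=cloud(n);X,Y,Z=P[...,0],P[...,1],P[...,2]
    hsv=cv2.cvtColor(d["frame"],cv2.COLOR_RGB2HSV)
    box=(X>.6)&(X<.72)&(Y>0.02)&(Y<.16)
    print(n,"mould top",rect(P,box&(abs(Z-.062)<.005)&(hsv[...,1]<60)&(hsv[...,2]>110)))
    b=(X>.45)&(X<.75)&(Y>-.2)&(Y<.25)&(abs(Z-.012)<.006)&(hsv[...,1]>40)&(hsv[...,2]>100)
    l,st=cv2.connectedComponentsWithStats(b.astype(np.uint8))[1:3];k=1+st[1:,4].argmax();print("board",rect(P,l==k))
    br=(abs(X-.515)<.11)&(abs(Y+.345)<.09)&(abs(Z-.03)<.008);print("brick",rect(P,br),np.nanmedian(Z[br]))
    if n=="top": cv2.imwrite("pics/c1.png",cv2.resize(d["frame"][120:250,180:440,::-1],None,fx=3,fy=3,interpolation=3))
    t=(X>.46)&(X<.52)&(Y>-.06)&(Y<.05)&(Z>.035)&(Z<.075);print("handle/trigger",rect(P,t))
    pd=(abs(X-.557)<.03)&(abs(Y+.04)<.04)&(Z>.082)&(Z<.1);print("paddle top",rect(P,pd),np.nanmedian(Z[pd]))
E
```

```text
top mould top (array([647.7,  89.4]), array([93.9, 52.1]), 80.4, 463)
board (array([634.3,  17.1]), array([298., 116.]), 82.5, 2102)
brick (array([ 514.9, -342.9]), array([111. , 161.3]), 81.0, 1987) 0.030070170786650863
handle/trigger (array([489.4,   6.6]), array([82.8, 58.7]), 89.9, 264)
paddle top (array([556.5, -34.6]), array([ 5.8, 25.8]), 80.4, 21) 0.09064342600334574
scene mould top (array([648.8,  89.6]), array([95.8, 51.9]), 79.6, 547)
board (array([625.9,  18.9]), array([300.9, 134.4]), 82.4, 2383)
brick (array([ 516. , -345.1]), array([117.5, 164.2]), 81.2, 1596) 0.03058945605296004
handle/trigger (array([489.7,   6.4]), array([83.3, 60.1]), 89.5, 274)
paddle top (array([557.4, -34.8]), array([ 6.2, 27.3]), 84.4, 24) 0.09060695910257166
```

View pics/c1.png

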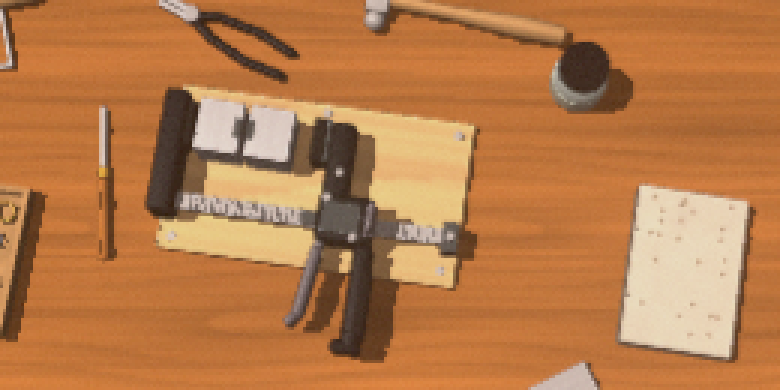

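The crop confirms the choice: the silver mould is between the jaws at (245,130), the trigger at (305,285), the handle at (357,290) and the pale speckled brick at (685,270). Next: where handle and trigger sit in the clamp frame, and the approach.

Run:
```python
from h import *
a=np.radians(82);cx=np.array([np.cos(a),np.sin(a)]);cy=np.array([-cx[1],cx[0]])
g=np.array([.503,-.003])
for n in("top","scene"):
    d,P=cloud(n);q=P[...,:2]-g;u=q@cx*1000;v=q@cy*1000
    for lo,hi in((-15,0),(0,15),(15,28)):
        m=(v>lo)&(v<hi)&(abs(u)<60)&(P[...,2]>.045)&(P[...,2]<.07)
        print(n,lo,np.histogram(u[m],np.arange(-50,51,5))[0],np.nanmedian(P[...,2][m]))
go([.495+0*cx[0],-.002,.14],[cx[0],cx[1],0])
```

```text
top -15 [0 0 0 3 9 7 8 8 0 0 0 0 0 0 7 8 6 0 0 0] 0.055160034787670065
top 0 [ 0  0  0  5  8  9 10  9  0  0  0  0  0  0  5 10  8  1  0  0] 0.05505306040531077
top 15 [0 0 0 5 9 7 8 6 0 0 0 0 0 0 0 8 9 3 0 0] 0.055423396663836
scene -15 [ 0  0  0  2  8  6  8 10  1  0  0  0  0  0  4  9  7  0  0  0] 0.055714939080291126
scene 0 [ 0  0  0  4  9  6 10 11  0  0  0  0  0  0  0  6 13  2  0  0] 0.05637932153039893
scene 15 [0 0 0 2 5 6 7 9 0 0 0 0 0 0 0 5 8 6 0 0] 0.05510321344397906
t 1.1 gp [0.2785 0.5595 0.2458] toolx [ 0.  0. -1.] y [-0.895  0.446 -0.   ] z [0.446 0.895 0.   ] F [-1.4  0.2 -0.7] w 91.9
rot deg [-18.5   0.    0. ] shift before rot [ 105.7 -444.  -406.2]
```

Emit:
arm_command:
  motion:
    - [91.8,0,-44.4,-40.6,0,0,0]
    - [91.8,0,-44.4,-40.6,0,0,0]
    - [91.8,0,-44.4,-40.6,0,0,0]
    - [91.8,0,-44.4,-40.6,0,0,0]
    - [91.8,0,-44.4,-40.6,0,0,0]
  newtons: 17

```text
clock: 1.72
position: [0.3872, 0.2769, 0.405]
ee_rot: [-0.862, 1.392, 0.863]
force: [1.6, -0.1, -0.1]
width: 0.996
```

Emit:
arm_command:
  motion:
    - [91.8,0,-44.4,-40.6,0,0,0]
    - [91.8,0,-44.4,-40.6,0,0,0]
    - [91.8,0,-44.4,-40.6,0,0,0]
    - [91.8,0,-44.4,-40.6,0,0,0]
    - [91.8,0,-44.4,-40.6,0,0,0]

```text
clock: 2.35
position: [0.4955, -0.0036, 0.4051]
ee_rot: [-0.863, 1.392, 0.863]
force: [0.7, 0.5, 0.2]
width: 0.999
```

Emit:
arm_command:
  motion:
    - [91.8,50,0,0,-9.2,0,0]
    - [91.8,50,0,0,-9.2,0,0]
    - [91.8,0,0,0,0,0,0]

```text
clock: 2.72
position: [0.4937, -0.002, 0.3024]
ee_rot: [-1.102, 1.279, 1.108]
force: [0.3, 0.8, -0.3]
width: 1.001
```

Run:
```python
from h import *
go([.495,-.002,.045],[np.cos(np.radians(82)),np.sin(np.radians(82)),0])
```

```text
t 2.73 gp [ 0.4926 -0.0021  0.1434] toolx [-0.006 -0.001 -1.   ] y [-0.99   0.142  0.006] z [ 0.142  0.99  -0.002] F [ 0.3  0.8 -0.3] w 91.9
rot deg [-0.1 -0.1 -0.4] shift before rot [98.4 -1.9  0.4]
```

Emit:
arm_command:
  motion:
    - [91.8,50,-1,0,0,0,0]
    - [91.8,48,-1,0,0,0,0]
    - [64,0,0,0,0,0,0]
    - [62,0,0,0,0,0,0]

```text
clock: 3.22
position: [0.4982, -0.002, 0.2091]
ee_rot: [-1.105, 1.271, 1.102]
force: [-0.5, -0.2, 1.2]
width: 0.833
```

Emit:
arm_command:
  motion:
    - [54,0,0,-2,0,0,0]
    - [48,0,0,-2,0,0,0]

```text
clock: 3.48
position: [0.4971, -0.0057, 0.2083]
ee_rot: [-1.106, 1.27, 1.104]
force: [-1.2, -3.8, 6.2]
width: 0.616
```

Emit:
arm_command:
  motion:
    - [40,0,0,-2,0,0,0]
    - [34,0,0,-1,0,0,0]
    - [28,0,0,0,0,0,0]
    - [28,0,0,0,0,0,0]

```text
clock: 3.98
position: [0.4967, -0.0082, 0.2079]
ee_rot: [-1.105, 1.269, 1.105]
force: [-0.3, 3.9, 7.7]
width: 0.383
```

Run:
```python
from h import *
d,P=cloud("top");cv2.imwrite("pics/c2.png",cv2.resize(d["frame"][120:250,180:400,::-1],None,fx=3,fy=3,interpolation=3))
for n in("top","scene"):
  for t in("jaw_pad","fixed_pad","paddle"):print(n,t,[(np.round(r["point"],3).tolist(),round(r["p"],2)) for r in pinpoint(n,t)][:2])
go([.495,-.002,.045])
```

```text
top jaw_pad [([0.645, 0.032, 0.035], 0.37)]
top fixed_pad [([0.657, 0.137, 0.032], 0.86)]
top paddle [([0.774, 0.129, -0.0], 0.42), ([0.648, 0.09, 0.039], 0.2)]
scene jaw_pad [([0.645, 0.022, 0.038], 0.72)]
scene fixed_pad [([0.657, 0.136, 0.036], 0.8)]
scene paddle [([0.559, -0.033, 0.078], 0.4)]
t 4.33 gp [ 0.497  -0.008   0.0489] toolx [ 0.002  0.001 -1.   ] y [-0.99   0.14  -0.002] z [0.14  0.99  0.002] F [-0.7  4.4  7.3] w 35.2
shift [3.9 2.8 5.6]
```

View pics/c2.png

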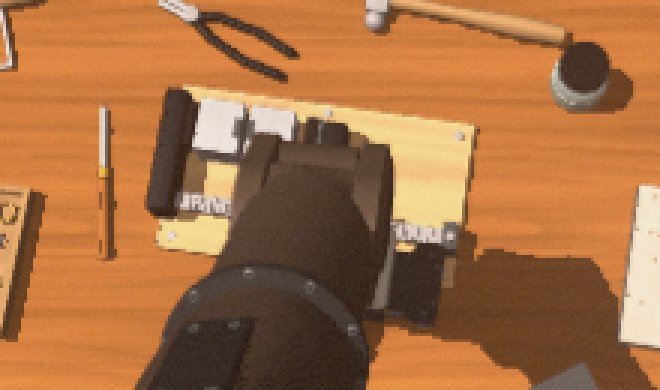

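```bash
cat >> h.py <<'E'
a=np.radians(82);cx=np.array([np.cos(a),np.sin(a)]);cy=np.array([-cx[1],cx[0]]);MC=np.array([.649,.093])
def jaw():
    for n in("top","scene"):
        d,P=cloud(n);q=(P[...,:2]-MC)*1000;u=q@cx;v=q@cy;Z=P[...,2]
        hsv=cv2.cvtColor(d["frame"],cv2.COLOR_RGB2HSV)
        g=(hsv[...,2]<90)
        m=(abs(v)<15)&(u<-35)&(u>-120)&(Z>.04)&g; w=(abs(v)<18)&(u<60)&(u>-70)&(Z>.055)&(Z<.07)&(hsv[...,2]>110)&(hsv[...,1]<60)
        print(n,"jaw dark u",np.round(np.nanpercentile(u[m],[2,50,98]),1),m.sum(),"mould u",np.round(np.nanpercentile(u[w],[1,99]),1))
E
python3 -c "
from h import *
jaw()"
```

```text
top jaw dark u [-103.   -84.3  -63.1] 77 mould u [-49.5  42.8]
scene jaw dark u [-101.8  -81.3  -61.4] 157 mould u [-49.8  43.8]
```

Emit:
arm_command:
  motion:
    - [55,0,0,7,0,0,0]
    - [70,0,0,7,0,0,0]
    - [70,0,0,0,0,0,0]

```text
clock: 4.8
position: [0.4983, 0.0036, 0.2076]
ee_rot: [-1.105, 1.273, 1.102]
force: [0.4, 0.2, 0.3]
width: 0.657
```

Emit:
arm_command:
  motion:
    - [60,0,0,0,0,0,0]
    - [48,0,0,-2,0,0,0]
    - [40,0,0,-2,0,0,0]
    - [30,0,0,-1,0,0,0]
    - [28,0,0,0,0,0,0]

```text
clock: 5.42
position: [0.4972, -0.0032, 0.2073]
ee_rot: [-1.105, 1.276, 1.1]
force: [-0.6, -13.5, 6.4]
width: 0.384
```

```bash
python3 -c "
from h import *
jaw();go([.495,-.002,.045])"
```

```text
top jaw dark u [-99.6 -80.6 -58.1] 75 mould u [-50.   42.3]
scene jaw dark u [-98.4 -78.  -57.4] 154 mould u [-49.7  43.3]
t 5.53 gp [ 0.4974 -0.0037  0.0483] toolx [ 0.001 -0.003 -1.   ] y [-0.99   0.144 -0.001] z [ 0.144  0.99  -0.003] F [ -1.6 -13.3   5.9] w 34.8
shift [3.3 2.6 1.4]
```

Emit:
arm_command:
  motion:
    - [28,0,0,-2,0,0,0]
    - [28,0,0,0,0,0,0]

```text
clock: 5.78
position: [0.4972, -0.0037, 0.2073]
ee_rot: [-1.105, 1.273, 1.102]
force: [-0.6, -7.6, 5.8]
width: 0.378
```

```bash
python3 -c "
from h import *
jaw();go([.495,-.002,.045])
d=get_image('scene');cv2.imwrite('pics/c3.png',cv2.resize(d['frame'][170:300,280:420,::-1],None,fx=4,fy=4,interpolation=3))
for n in('top','scene'):
  for t in('jaw_pad','mould_center'):print(n,t,[(np.round(r['point'],3).tolist(),round(r['p'],2)) for r in pinpoint(n,t)][:2])
"
```

```text
top jaw dark u [-99.4 -80.4 -57.8] 74 mould u [-49.5  42.1]
scene jaw dark u [-98.2 -78.1 -57.6] 155 mould u [-49.6  43.7]
t 5.88 gp [ 0.4973 -0.0039  0.0483] toolx [ 0.001 -0.001 -1.   ] y [-0.99   0.142 -0.001] z [ 0.142  0.99  -0.001] F [-1.1 -7.6  6. ] w 35.3
shift [3.3 2.6 1.5]
top jaw_pad [([0.647, 0.033, 0.036], 0.39)]
top mould_center [([0.649, 0.094, 0.04], 0.8), ([0.649, 0.092, 0.017], 0.16)]
scene jaw_pad [([0.646, 0.034, 0.038], 0.68)]
scene mould_center [([0.65, 0.094, 0.036], 0.87), ([0.339, 0.054, 0.023], 0.86)]
```

View pics/c3.png

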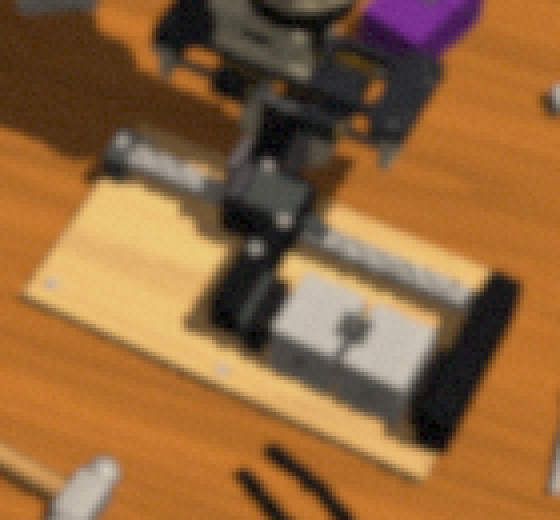

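Emit:
arm_command:
  motion:
    - [55,0,0,7,0,0,0]
    - [74,0,0,8,0,0,0]
    - [74,0,0,0,0,0,0]
    - [74,0,0,0,0,0,0]

```text
clock: 6.62
position: [0.4991, 0.0132, 0.2068]
ee_rot: [-1.105, 1.272, 1.106]
force: [-0.5, -0.2, -0.2]
width: 0.766
```

```bash
python3 -c "
from h import *
jaw();go([.495,-.002,.045])
for n in('top','scene'):
    d,P=cloud(n);q=P[...,:2]-np.array([.503,-.003]);u=q@cx*1000;v=q@cy*1000
    m=(v>15)&(v<45)&(abs(u)<60)&(P[...,2]>.04)&(P[...,2]<.06)
    print(n,np.histogram(u[m],np.arange(-50,61,5))[0])
"
```

```text
top jaw dark u [-93.3 -73.2 -51.1] 64 mould u [-49.9  42.6]
scene jaw dark u [-93.8 -74.9 -56.8] 141 mould u [-51.1  43.7]
t 6.72 gp [0.499  0.0133 0.0477] toolx [-0.     0.001 -1.   ] y [-0.99  0.14  0.  ] z [0.14  0.99  0.001] F [-0.4  0.2 -0.3] w 73.5
shift [  2.7   1.9 -15.7]
top [0 0 0 0 0 0 3 7 8 6 0 0 0 0 0 0 0 0 0 0 0 0]
scene [ 0  0  0  0  0  0  1  3  6  4  4  7  8 10  0  0  0  0  0  0  0  0]
```

Emit:
arm_command:
  motion:
    - [62,0,0,0,0,0,0]
    - [52,0,0,-2,0,0,0]
    - [42,0,0,-2,0,0,0]
    - [30,0,0,-1,0,0,0]
    - [28,0,0,0,0,0,0]

```text
clock: 7.45
position: [0.4981, 0.0047, 0.2067]
ee_rot: [-1.104, 1.277, 1.101]
force: [-1.0, -11.1, 1.2]
width: 0.384
```

Emit:
arm_command:
  motion:
    - [28,0,0,0,0,0,0]
    - [28,0,0,0,0,0,0]

```text
clock: 7.7
position: [0.4981, 0.0048, 0.2066]
ee_rot: [-1.105, 1.276, 1.101]
force: [-0.5, -11.6, 1.3]
width: 0.383
```

```bash
python3 -c "
from h import *
jaw();go([.495,-.002,.045])
"
```

```text
top jaw dark u [-91.1 -73.2 -51.4] 77 mould u [-48.9  44.2]
scene jaw dark u [-90.5 -72.3 -55.3] 133 mould u [-51.9  44.4]
t 7.8 gp [0.498  0.0043 0.0477] toolx [-0.001 -0.003 -1.   ] y [-0.99   0.143  0.   ] z [ 0.143  0.99  -0.003] F [ -1.4 -10.7   0.7] w 35.3
shift [ 2.7  2.  -6.7]
```

Emit:
arm_command:
  motion:
    - [55,0,0,7,0,0,0]
    - [74,0,0,8,0,0,0]
    - [74,0,0,0,0,0,0]
    - [74,0,0,0,0,0,0]

```text
clock: 8.3
position: [0.5005, 0.0221, 0.2067]
ee_rot: [-1.104, 1.273, 1.104]
force: [1.2, -0.4, 0.1]
width: 0.764
```

```bash
cat >> h.py <<'E'
def handle():
    for n in('top','scene'):
        d,P=cloud(n);q=P[...,:2]-np.array([.503,-.003]);u=q@cx*1000;v=q@cy*1000
        m=(v>15)&(v<45)&(abs(u)<60)&(P[...,2]>.04)&(P[...,2]<.06)
        print(n,"handle hist",np.histogram(u[m],np.arange(-40,61,5))[0],"min",np.round(np.nanpercentile(u[m],3),1) if m.any() else None)
E
python3 -c "
from h import *
jaw();handle();go([.495,-.002,.045])
"
```

```text
top jaw dark u [-89.5 -66.  -47.5] 55 mould u [-45.2  48.2]
scene jaw dark u [-88.8 -69.1 -51.7] 137 mould u [-45.5  48.1]
top handle hist [0 0 0 0 0 0 5 8 9 9 3 0 0 0 0 0 0 0 0 0] min -9.1
scene handle hist [ 0  0  0  0  0  1  4  5  4  5  5  0  1  5  7 10  0  0  0  0] min -8.1
t 8.5 gp [0.5006 0.0231 0.0477] toolx [ 0.  0. -1.] y [-0.99  0.14 -0.  ] z [0.14 0.99 0.  ] F [ 0.4 -0.  -0.3] w 73.8
shift [  2.7   2.  -25.7]
```

Emit:
arm_command:
  motion:
    - [62,0,0,-1,0,0,0]
    - [52,0,0,-3,0,0,0]
    - [42,0,0,-3,0,0,0]
    - [30,0,0,-2,0,0,0]
    - [28,0,0,0,0,0,0]

```text
clock: 9.12
position: [0.4988, 0.0101, 0.2066]
ee_rot: [-1.105, 1.277, 1.101]
force: [-0.1, -14.5, 1.5]
width: 0.384
```

Emit:
arm_command:
  motion:
    - [28,0,0,0,0,0,0]
    - [28,0,0,0,0,0,0]

```text
clock: 9.38
position: [0.4988, 0.0101, 0.2066]
ee_rot: [-1.105, 1.277, 1.101]
force: [-1.3, -14.6, 1.3]
width: 0.382
```

```bash
python3 -c "
from h import *
jaw();go([.495,-.002,.045])
"
```

```text
top jaw dark u [-86.3 -67.6 -47.6] 73 mould u [-45.4  48. ]
scene jaw dark u [-85.6 -68.1 -51.4] 127 mould u [-45.6  48.3]
t 9.47 gp [0.4987 0.0095 0.0477] toolx [-0.001 -0.004 -1.   ] y [-0.99   0.144  0.   ] z [ 0.144  0.99  -0.004] F [ -1.  -14.5   2.5] w 35.4
shift [  2.7   2.  -11.9]
```

Emit:
arm_command:
  motion:
    - [55,0,0,7,0,0,0]
    - [74,0,0,7,0,0,0]
    - [74,0,0,0,0,0,0]
    - [74,0,0,0,0,0,0]

```text
clock: 9.98
position: [0.5012, 0.0269, 0.2067]
ee_rot: [-1.104, 1.273, 1.104]
force: [0.1, 0.1, 0.4]
width: 0.766
```

```bash
python3 -c "
from h import *
jaw();handle();go([.495,-.002,.045])
"
```

```text
top jaw dark u [-84.2 -61.5 -47.3] 39 mould u [-45.1  47.6]
scene jaw dark u [-84.6 -68.2 -51.2] 125 mould u [-45.5  48.3]
top handle hist [0 0 0 0 0 0 3 5 7 6 6 7 1 0 0 0 0 0 0 0] min -6.1
scene handle hist [0 0 0 0 0 0 1 3 5 4 9 6 5 9 1 0 0 0 0 0] min -4.1
t 10.18 gp [0.5013 0.0282 0.0478] toolx [ 0.     0.001 -1.   ] y [-0.99  0.14 -0.  ] z [0.14  0.99  0.001] F [-0.2 -0.2 -0.5] w 74.0
shift [  2.7   2.  -30.8]
```

Emit:
arm_command:
  motion:
    - [62,0,0,-2,0,0,0]
    - [52,0,0,-3,0,0,0]
    - [42,0,0,-4,0,0,0]
    - [30,0,0,-2,0,0,0]
    - [28,0,0,0,0,0,0]

```text
clock: 10.8
position: [0.4991, 0.0118, 0.2066]
ee_rot: [-1.105, 1.279, 1.099]
force: [-1.6, -19.7, 2.0]
width: 0.384
```

Emit:
arm_command:
  motion:
    - [28,0,0,0,0,0,0]
    - [28,0,0,0,0,0,0]

```text
clock: 11.05
position: [0.4991, 0.0118, 0.2066]
ee_rot: [-1.105, 1.279, 1.099]
force: [-2.1, -19.1, 2.3]
width: 0.383
```

```bash
python3 -c "
from h import *
jaw();go([.495,-.002,.045])
"
```

```text
top jaw dark u [-84.8 -66.7 -47.4] 66 mould u [-45.1  47.8]
scene jaw dark u [-83.8 -66.8 -51.2] 122 mould u [-45.2  47.8]
t 11.15 gp [0.4989 0.011  0.0476] toolx [-0.001 -0.005 -1.   ] y [-0.989  0.145  0.   ] z [ 0.145  0.989 -0.005] F [ -1.6 -19.5   2.1] w 35.2
shift [  2.7   2.  -13.4]
```

Emit:
arm_command:
  motion:
    - [55,0,0,7,0,0,0]
    - [80,0,0,7,0,0,0]
    - [84,0,0,2,0,0,0]
    - [84,0,0,0,0,0,0]

```text
clock: 11.65
position: [0.5016, 0.0287, 0.2066]
ee_rot: [-1.104, 1.278, 1.1]
force: [-0.1, -5.8, 1.1]
width: 0.769
```

```bash
python3 -c "
from h import *
jaw();handle();go([.495,-.002,.045])
d=get_image('scene');cv2.imwrite('pics/c4.png',cv2.resize(d['frame'][160:290,290:420,::-1],None,fx=4.5,fy=4.5,interpolation=3))
"
```

```text
top jaw dark u [-82.1 -56.6 -46.3] 36 mould u [-44.9  48.4]
scene jaw dark u [-84.3 -66.4 -51.5] 122 mould u [-45.2  47.9]
top handle hist [0 0 0 0 0 0 2 4 8 7 6 9 8 0 0 0 0 0 0 0] min -5.3
scene handle hist [ 0  0  0  0  0  0  1  3  2  5  8  6  4 10  0  0  0  0  0  0] min -2.6
t 11.85 gp [0.502  0.0327 0.0477] toolx [ 0.  0. -1.] y [-0.99  0.14 -0.  ] z [0.14 0.99 0.  ] F [ 0.9 -1.   0.9] w 82.8
shift [  2.7   2.1 -35.4]
```

View pics/c4.png

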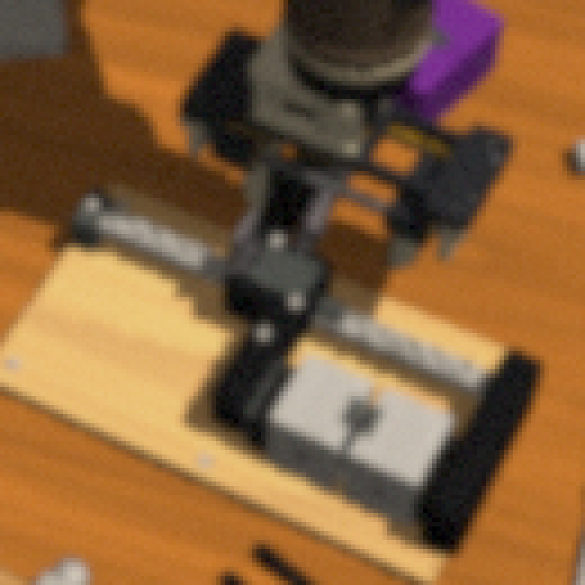

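Emit:
arm_command:
  motion:
    - [84,0,0,0,0,0,0]
    - [84,0,0,0,0,0,0]
    - [84,0,0,0,0,0,0]
    - [84,0,0,0,0,0,0]

```text
clock: 12.4
position: [0.5019, 0.0327, 0.2067]
ee_rot: [-1.105, 1.272, 1.105]
force: [0.9, -0.3, -0.4]
width: 0.912
```

```bash
python3 -c "
from h import *
jaw();handle();go([.495,-.002,.045])
d,P=cloud('scene');q=P[...,:2]-np.array([.503,-.003]);u=q@cx*1000;v=q@cy*1000
for lo in range(-30,50,10):
    m=(v>lo)&(v<lo+10)&(abs(u)<90)&(P[...,2]>.03)&(P[...,2]<.065);print(lo,np.histogram(u[m],np.arange(-40,91,5))[0])
"
```

```text
top jaw dark u [-85.3 -60.6 -46.6] 37 mould u [-45.2  46.4]
scene jaw dark u [-84.8 -66.9 -51.3] 125 mould u [-46.3  48.1]
top handle hist [0 0 0 0 0 0 2 8 8 9 7 8 9 2 0 0 0 0 0 0] min -4.5
scene handle hist [0 0 0 0 0 0 1 5 5 4 9 7 4 9 0 0 0 0 0 0] min -4.0
t 12.6 gp [0.5019 0.0326 0.0477] toolx [ 0.  0. -1.] y [-0.99  0.14 -0.  ] z [0.14 0.99 0.  ] F [0.1 0.  0.2] w 84.4
shift [  2.7   2.  -35.3]
-30 [0 0 0 0 0 0 0 2 6 5 7 2 0 5 9 0 0 0 0 0 0 0 0 0 0 0]
-20 [0 0 0 0 0 0 0 3 4 4 8 4 2 7 8 0 0 0 0 0 0 0 0 0 0 0]
-10 [ 0  0  0  7  7 13  5  5  4  6  8  4  3  5  6  0  0  0  0  0  0  0  0  3
 13  9]
0 [0 0 0 2 1 0 6 4 6 6 6 6 3 6 8 0 0 0 0 0 0 0 0 1 0 1]
10 [0 0 0 0 0 0 2 2 2 2 5 3 3 3 3 0 0 0 0 0 0 0 0 0 0 0]
20 [0 0 0 0 0 0 0 4 1 3 2 1 2 3 0 0 0 0 0 0 0 0 0 0 0 0]
30 [0 0 0 0 0 0 1 1 3 1 6 3 2 5 0 0 0 0 0 0 0 0 0 0 0 0]
40 [0 0 0 0 0 0 0 0 0 0 0 0 0 4 0 0 0 0 0 0 0 0 0 0 0 0]
```

Emit:
arm_command:
  motion:
    - [70,0,0,-10,0,0,0]
    - [60,0,0,-10,0,0,0]
    - [40,0,0,-2,0,0,0]
    - [28,0,0,0,0,0,0]
    - [28,0,0,0,0,0,0]

```text
clock: 13.28
position: [0.4989, 0.011, 0.2067]
ee_rot: [-1.105, 1.272, 1.105]
force: [0.2, -0.0, 0.1]
width: 0.421
```

Emit:
arm_command:
  motion:
    - [28,0,0,0,0,0,0]
    - [28,0,0,0,0,0,0]

```text
clock: 13.52
position: [0.4988, 0.0103, 0.2067]
ee_rot: [-1.105, 1.273, 1.104]
force: [0.8, -4.0, 1.2]
width: 0.379
```

```bash
python3 -c "
from h import *
jaw();go([.495,-.002,.045])
"
```

```text
top jaw dark u [-85.5 -66.7 -47. ] 67 mould u [-45.4  48.1]
scene jaw dark u [-84.7 -67.5 -51.8] 125 mould u [-45.6  48. ]
t 13.62 gp [0.4988 0.0102 0.0477] toolx [-0.    -0.001 -1.   ] y [-0.99   0.141 -0.   ] z [ 0.141  0.99  -0.001] F [-0.5 -5.7  0.3] w 34.9
shift [  2.7   2.1 -12.6]
```

Emit:
arm_command:
  motion:
    - [91,0,0,0,0,0,0]
    - [91,0,0,0,0,0,0]
    - [91,0,0,2,0,0,0]
    - [91,0,0,6,0,0,0]

```text
clock: 14.12
position: [0.5, 0.019, 0.2068]
ee_rot: [-1.105, 1.272, 1.105]
force: [0.2, -0.0, 0.5]
width: 0.763
```

```bash
python3 -c "
from h import *
handle();jaw();handle();go([.495,-.002,.045])
"
```

```text
top handle hist [0 0 0 0 0 0 5 6 8 4 0 0 0 0 0 0 0 0 0 0] min -6.1
scene handle hist [ 0  0  0  0  0  1  2  5  3  4  6  6  6 10  4  0  0  0  0  0] min -6.9
top jaw dark u [-83.6 -64.1 -47.3] 60 mould u [-45.2  48. ]
scene jaw dark u [-84.6 -67.3 -51.3] 131 mould u [-45.6  48.2]
top handle hist [0 0 0 0 0 0 5 6 8 5 0 0 0 0 0 0 0 0 0 0] min -6.2
scene handle hist [ 0  0  0  2  0  0  1  5  5  4 10  6  4 10  1  0  0  0  0  0] min -16.6
t 14.43 gp [0.5    0.0187 0.0477] toolx [ 0. -0. -1.] y [-0.99  0.14 -0.  ] z [ 0.14  0.99 -0.  ] F [-0.8  0.4 -0.3] w 89.9
shift [  2.7   2.  -21.2]
```

Emit:
arm_command:
  motion:
    - [91,-60,0,0,0,0,0]
    - [91,-60,40,0,0,0,0]
    - [91,-20,60,0,0,0,0]
    - [91,0,40,0,0,0,0]

```text
clock: 14.92
position: [0.3655, 0.0375, 0.3397]
ee_rot: [-1.105, 1.27, 1.104]
force: [-0.5, 0.6, 0.4]
width: 0.992
```

```bash
python3 -c "
from h import *
handle();jaw();go([.495,-.002,.045])
d=get_image('scene');e=get_image('top')
f=lambda x:cv2.resize(x[:,:,::-1],(400,400),interpolation=3)
cv2.imwrite('pics/c5.png',np.hstack([f(d['frame'][170:290,290:410]),f(e['frame'][140:250,225:335])]))
"
```

```text
top handle hist [ 0  0  0  0  0  0 10 17 14 18 16 10 16 17  0  0  0  0  0  0] min -6.1
scene handle hist [ 0  0  0  0  0  0  5 12 12 12 21 12 13 23  3  0  0  0  0  0] min -5.3
top jaw dark u [-85.7 -68.3 -46.6] 130 mould u [-45.1  47.1]
scene jaw dark u [-84.5 -66.5 -51. ] 127 mould u [-45.8  47.9]
t 15.12 gp [0.3673 0.0376 0.1799] toolx [ 0.001  0.001 -1.   ] y [-0.99   0.14  -0.001] z [0.14  0.99  0.001] F [-0.2  1.  -0.1] w 91.0
shift [ 135.  -131.8  -21.5]
```

View pics/c5.png

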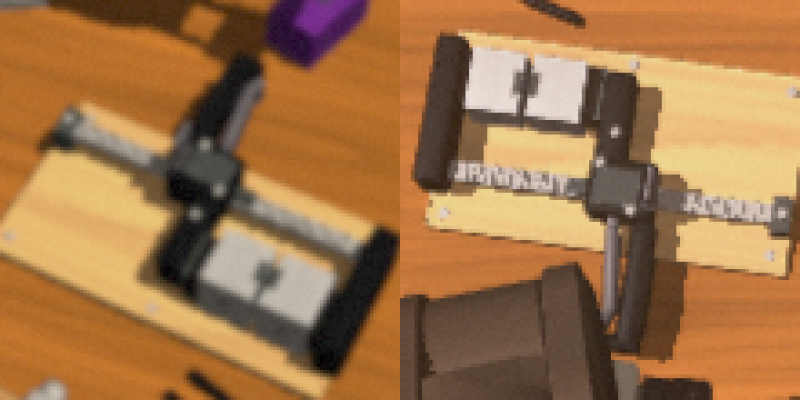

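```bash
cat >> h.py <<'E'
def paddle():
    for n in('top','scene'):
        d,P=cloud(n);q=(P[...,:2]-[.5574,-.0317])*1000;u=q@cx;v=q@cy;Z=P[...,2]
        m=(abs(v)<14)&(abs(u-10)<45)&(Z>.08)&(Z<.1)
        print(n,"paddle u",np.round(np.nanpercentile(u[m],[5,50,95]),1),"v",np.round(np.nanmedian(v[m]),1),m.sum(),"z",np.round(np.nanpercentile(Z[m],[5,95]),3))
E
python3 -c "
from h import *
paddle()
b=np.array([.5574,-.0317])+ .028*cx
t=b+.028*cx;go([t[0],t[1],.12]);print(b,t)
"
```

```text
top paddle u [22.4 24.9 27.8] v 0.3 23 z [0.084 0.094]
scene paddle u [22.5 26.6 28.3] v -1.3 27 z [0.081 0.094]
t 15.32 gp [0.3683 0.0373 0.1794] toolx [ 0. -0. -1.] y [-0.99   0.141 -0.   ] z [ 0.141  0.99  -0.   ] F [ 0.4 -0.4 -0.7] w 90.8
shift [  59.5 -196.8   14.3]
[ 0.56129685 -0.00397249] [0.56519369 0.02375501]
```

Emit:
arm_command:
  motion:
    - [0,0,-55,9,0,0,0]
    - [0,10,-55,0,0,0,0]
    - [0,15,-55,0,0,0,0]
    - [0,15,-32,0,0,0,0]
    - [0,0,0,0,0,0,0]

```text
clock: 15.95
position: [0.5656, 0.018, 0.2963]
ee_rot: [-1.104, 1.276, 1.104]
force: [-0.8, -0.1, -0.4]
width: 0.493
```

```bash
python3 -c "
from h import *
go([.5645,.0188,.086])
"
```

```text
t 15.95 gp [0.5653 0.0177 0.1373] toolx [-0.002 -0.002 -1.   ] y [-0.99   0.142  0.002] z [ 0.142  0.99  -0.002] F [-0.8 -0.1 -0.4] w 45.3
shift [51.3  0.9  1.1]
```

Emit:
arm_command:
  motion:
    - [0,0,1,1,0,0,0]
    - [0,0,0,0,0,0,0]
    - [0,0,0,0,0,0,0]
    - [0,21,0,0,0,0,0]
    - [0,30,0,0,0,0,0]

```text
clock: 16.58
position: [0.5631, 0.0202, 0.2483]
ee_rot: [-1.106, 1.269, 1.104]
force: [-0.0, 0.2, -0.2]
width: 0.01
```

Emit:
arm_command:
  motion:
    - [0,0,0,0,0,0,0]
    - [0,0,0,-6,0,0,0]
    - [0,0,0,-5,0,0,0]
    - [0,0,0,-4,0,0,0]

```text
clock: 17.08
position: [0.561, 0.0047, 0.2485]
ee_rot: [-1.105, 1.271, 1.104]
force: [-0.2, 2.3, 1.7]
width: 0.004
```

```bash
python3 -c "
from h import *
go([.5645,.0188,.086]);handle();jaw()
"
```

```text
t 17.07 gp [0.5613 0.0048 0.0895] toolx [ 0.002  0.    -1.   ] y [-0.99   0.141 -0.002] z [0.141 0.99  0.001] F [-0.2  2.3  1.7] w 0.4
shift [ 3.5 -1.1 14.3]
top handle hist [ 0  0  0  0  0  3 10  0  0  0  0  0  0  0  0  0  0  0  0  0] min -10.5
scene handle hist [ 0  0  0  0  0  0  0  0  0  0  0  0  0  4 10 17  1  0  0  0] min 27.9
top jaw dark u nan 0 mould u [37.5 50. ]
scene jaw dark u [-88.7 -69.8 -51.5] 140 mould u [-44.8  48.2]
  return np.nanmean(a, axis, out=out, keepdims=keepdims)
```

Emit:
arm_command:
  motion:
    - [0,0,0,-3,0,0,0]
    - [0,0,0,0,0,0,0]
    - [0,0,0,0,0,0,0]
    - [0,0,0,0,0,0,0]

```text
clock: 17.77
position: [0.5602, 0.0021, 0.2474]
ee_rot: [-1.105, 1.273, 1.105]
force: [0.0, 1.4, 0.1]
width: 0.007
```

```bash
python3 -c "
from h import *
go([.5645,.0188,.086]);handle();jaw()
" 2>&1|grep -v nan
```

```text
t 17.77 gp [0.5602 0.0021 0.0884] toolx [-0. -0. -1.] y [-0.99  0.14  0.  ] z [ 0.14  0.99 -0.  ] F [0.  1.4 0.1] w 0.6
shift [ 2.4 -1.9 17.1]
top handle hist [ 0  0  0  0  4 14  0  0  0  0  0  0  0  0  0  0  0  0  0  0] min -15.3
scene handle hist [0 0 0 0 0 0 0 0 0 0 0 0 0 0 0 0 2 2 0 0] min 43.7
scene jaw dark u [-92.9 -71.6 -52.3] 152 mould u [-44.7  48.2]
```

Emit:
arm_command:
  motion:
    - [0,0,0,15,0,0,0]
    - [70,-60,0,0,0,0,0]
    - [70,0,33,0,0,0,0]
    - [70,0,33,0,0,0,0]
    - [70,0,0,0,0,0,0]

```text
clock: 18.6
position: [0.4951, 0.0275, 0.3075]
ee_rot: [-1.105, 1.273, 1.108]
force: [0.4, 0.2, 0.0]
width: 0.388
```

```bash
python3 -c "
from h import *
handle();jaw()
t=np.array([.503,-.003])+.0175*cx+.006*cy
go([t[0],t[1],.047],[*cx,0])
" 2>&1|grep -v nan
```

```text
top handle hist [ 0  0  0  0  4 12 10  7  8  4  0  0  0  0  0  0  0  0  0  0] min -15.4
scene handle hist [ 0  0  0  0  1 16 10 15 16 16  0  0  0  0  0  0  2 12 24 12] min -13.4
scene jaw dark u [-93.2 -71.7 -52.5] 157 mould u [-44.9  48.3]
t 18.8 gp [0.4981 0.0266 0.1486] toolx [ 0.001 -0.    -1.   ] y [-0.99   0.14  -0.001] z [0.14 0.99 0.  ] F [ 0.7 -1.4  0.2] w 51.9
rot deg [-0.   0.   0.1] shift before rot [101.6  -3.  -11.1]
```

Emit:
arm_command:
  motion:
    - [76,0,-3,-11,0,0,0]
    - [76,0,0,0,0,0,0]
    - [76,50,0,0,0,0,0]
    - [76,51,0,0,0,0,0]
    - [70,0,0,0,0,0,0]

```text
clock: 19.42
position: [0.4971, 0.0147, 0.2038]
ee_rot: [-1.102, 1.279, 1.109]
force: [-0.6, 1.2, -0.5]
width: 0.778
```

Emit:
arm_command:
  motion:
    - [62,0,0,0,0,0,0]
    - [52,0,0,-1,0,0,0]
    - [44,0,0,-1,0,0,0]
    - [36,0,0,-1,0,0,0]
    - [28,0,0,-1,0,0,0]

```text
clock: 20.05
position: [0.4983, 0.0112, 0.2078]
ee_rot: [-1.105, 1.27, 1.104]
force: [-3.2, 3.8, 9.3]
width: 0.383
```

Emit:
arm_command:
  motion:
    - [28,0,0,0,0,0,0]
    - [28,0,0,0,0,0,0]

```text
clock: 20.3
position: [0.4983, 0.0112, 0.2078]
ee_rot: [-1.105, 1.27, 1.104]
force: [-3.5, 2.0, 9.5]
width: 0.382
```

```bash
python3 -c "
from h import *
jaw();go([.495,-.002,.045])
" 2>&1|grep -v nan
```

```text
top jaw dark u [-84.4 -67.2 -46.9] 76 mould u [-45.   47.4]
scene jaw dark u [-83.6 -66.3 -51.1] 125 mould u [-45.3  47.8]
t 20.4 gp [0.4986 0.0114 0.0488] toolx [ 0.002  0.001 -1.   ] y [-0.99   0.14  -0.002] z [0.14  0.99  0.001] F [-4.4  1.7  9.2] w 35.1
shift [  3.8   1.7 -13.8]
```

Emit:
arm_command:
  motion:
    - [70,0,0,0,0,0,0]
    - [72,0,0,3,0,0,0]
    - [74,0,0,4,0,0,0]
    - [74,0,0,4,0,0,0]
    - [74,0,0,2,0,0,0]

```text
clock: 21.02
position: [0.4998, 0.024, 0.2064]
ee_rot: [-1.105, 1.272, 1.105]
force: [-0.2, -0.2, 0.7]
width: 0.804
```

Emit:
arm_command:
  motion:
    - [74,0,0,0,0,0,0]
    - [74,0,0,0,0,0,0]

```text
clock: 21.28
position: [0.4997, 0.0237, 0.2064]
ee_rot: [-1.105, 1.273, 1.105]
force: [1.3, 0.2, 0.0]
width: 0.804
```

```bash
python3 -c "
from h import *
handle();jaw();go([.495,-.002,.045])
" 2>&1|grep -v nan
```

```text
top handle hist [0 0 0 0 0 0 4 5 6 7 7 1 0 0 0 0 0 0 0 0] min -6.1
scene handle hist [0 0 0 0 0 3 2 5 5 4 7 7 0 0 4 8 9 0 0 0] min -10.4
top jaw dark u [-84.7 -65.  -47.2] 64 mould u [-44.8  48.6]
scene jaw dark u [-85.  -67.4 -51.2] 124 mould u [-45.   48.2]
t 21.48 gp [0.4997 0.0237 0.0475] toolx [ 0. -0. -1.] y [-0.99  0.14 -0.  ] z [ 0.14  0.99 -0.  ] F [-0.3  0.5  0. ] w 74.3
shift [  2.5   1.1 -26.1]
```

Emit:
arm_command:
  motion:
    - [74,0,0,0,0,0,0]
    - [74,0,0,0,0,0,0]
    - [74,0,0,0,0,0,0]
    - [74,0,0,0,0,0,0]

```text
clock: 21.98
position: [0.4997, 0.0238, 0.2065]
ee_rot: [-1.105, 1.272, 1.105]
force: [0.5, 0.1, -0.6]
width: 0.806
```

```bash
python3 -c "
from h import *
handle();jaw()
" 2>&1|grep -v nan
```

```text
top handle hist [0 0 0 0 0 0 4 8 6 8 8 0 0 0 0 0 0 0 0 0] min -5.8
scene handle hist [0 0 0 0 0 2 2 5 3 6 6 8 0 0 4 8 8 0 0 0] min -10.0
top jaw dark u [-84.5 -64.6 -47. ] 63 mould u [-44.6  47.4]
scene jaw dark u [-84.8 -67.4 -51.4] 125 mould u [-44.9  47.8]
```

Emit:
arm_command:
  motion:
    - [60,0,0,0,0,0,0]
    - [50,0,0,-3,0,0,0]
    - [42,0,0,-3,0,0,0]
    - [36,0,0,-2,0,0,0]
    - [28,0,0,-1,0,0,0]
  newtons: 20

```text
clock: 22.8
position: [0.4982, 0.0125, 0.2065]
ee_rot: [-1.104, 1.275, 1.102]
force: [-0.3, -6.0, 0.6]
width: 0.378
```

Emit:
arm_command:
  motion:
    - [28,0,0,0,0,0,0]
    - [28,0,0,0,0,0,0]

```text
clock: 23.05
position: [0.4982, 0.0126, 0.2065]
ee_rot: [-1.104, 1.275, 1.102]
force: [-0.4, -8.0, 0.4]
width: 0.381
```

```bash
python3 -c "
from h import *
jaw();go([.495,-.002,.045])
" 2>&1|grep -v nan
```

```text
top jaw dark u [-83.4 -65.9 -45.8] 80 mould u [-44.3  47.7]
scene jaw dark u [-83.6 -65.7 -50. ] 122 mould u [-45.6  48. ]
t 23.15 gp [0.4981 0.0122 0.0474] toolx [-0.    -0.002 -1.   ] y [-0.99   0.143  0.   ] z [ 0.143  0.99  -0.002] F [-0.5 -9.   0. ] w 35.3
shift [  2.5   1.1 -14.5]
```

The trigger reaches full squeeze on each stroke but doesn't spring all the way back under load, so the strokes stop gaining. I'll keep the trigger squeezed and lean gently forward on the handle, since the carriage can be pushed, watching the force.

Emit:
arm_command:
  motion:
    - [28,0,0,3,0,0,0]
    - [28,0,0,3,0,0,0]
    - [28,0,0,0,0,0,0]
  newtons: 17

```text
clock: 23.52
position: [0.4986, 0.0157, 0.2064]
ee_rot: [-1.105, 1.279, 1.099]
force: [-2.1, -19.9, 2.3]
width: 0.389
```

Emit:
arm_command:
  motion:
    - [28,0,0,2,0,0,0]
    - [28,0,0,0,0,0,0]

```text
clock: 23.78
position: [0.4989, 0.0172, 0.2064]
ee_rot: [-1.104, 1.28, 1.098]
force: [-1.3, -21.4, 3.7]
width: 0.384
```

```bash
python3 -c "
from h import *
jaw();go([.495,-.002,.045])
" 2>&1|grep -v nan
```

```text
top jaw dark u [-78.9 -63.  -42. ] 71 mould u [-40.1  47.9]
scene jaw dark u [-78.  -61.9 -46. ] 123 mould u [-40.3  48.2]
t 23.88 gp [0.4988 0.0169 0.0474] toolx [-0.001 -0.005 -1.   ] y [-0.989  0.146  0.   ] z [ 0.146  0.989 -0.005] F [ -1.3 -17.7   3.2] w 35.7
shift [  2.5   1.  -19.2]
```

Emit:
arm_command:
  motion:
    - [28,0,0,2,0,0,0]
    - [28,0,0,0,0,0,0]

```text
clock: 24.12
position: [0.4992, 0.0194, 0.2064]
ee_rot: [-1.104, 1.28, 1.098]
force: [-1.4, -21.4, 2.9]
width: 0.385
```

Emit:
arm_command:
  motion:
    - [28,0,0,2,0,0,0]
    - [28,0,0,0,0,0,0]

```text
clock: 24.38
position: [0.4993, 0.0202, 0.2063]
ee_rot: [-1.104, 1.281, 1.097]
force: [-2.5, -26.7, 4.0]
width: 0.393
```

```bash
python3 -c "
from h import *
jaw();go([.495,-.002,.045])
" 2>&1|grep -v nan
```

```text
top jaw dark u [-75.4 -58.  -41.1] 67 mould u [-39.3  48.1]
scene jaw dark u [-77.  -60.7 -45.9] 123 mould u [-39.9  48. ]
t 24.48 gp [0.499  0.019  0.0473] toolx [-0.002 -0.007 -1.   ] y [-0.989  0.147  0.001] z [ 0.147  0.989 -0.007] F [ -1.6 -26.4   4. ] w 35.9
shift [  2.5   0.9 -21.3]
```

```bash
python3 -c "
from h import *
d=get_image('scene');e=get_image('top')
f=lambda x:cv2.resize(x[:,:,::-1],(400,400),interpolation=3)
cv2.imwrite('pics/c6.png',np.hstack([f(d['frame'][215:285,330:400]),f(e['frame'][145:185,230:270])]))
"
```

```text
(no output)
```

View pics/c6.png

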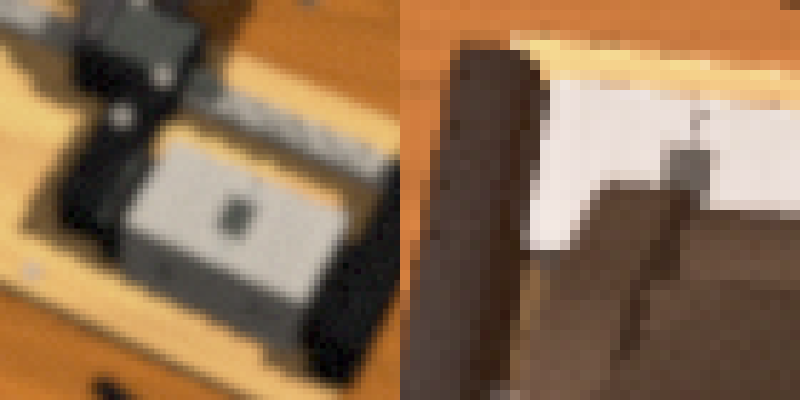

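The seam has vanished in the scene view (left, around (240,215)); a faint line remains in the top view at (697,115). I'll lean slightly harder to be sure it's fully shut.

Emit:
arm_command:
  motion:
    - [28,0,0,2,0,0,0]
    - [28,0,0,0,0,0,0]
    - [28,0,0,0,0,0,0]

```text
clock: 24.95
position: [0.4995, 0.0217, 0.2063]
ee_rot: [-1.104, 1.282, 1.097]
force: [-1.7, -27.6, 4.0]
width: 0.426
```

```bash
python3 -c "
from h import *
jaw();jaw();go([.495,-.002,.045])
" 2>&1|grep -v nan
```

```text
top jaw dark u [-77.1 -58.7 -41.2] 68 mould u [-39.4  47.8]
scene jaw dark u [-77.3 -60.9 -44.8] 118 mould u [-40.2  48.4]
top jaw dark u [-77.1 -58.4 -41.1] 69 mould u [-39.   47.6]
scene jaw dark u [-76.9 -59.9 -45.3] 117 mould u [-39.3  48. ]
t 25.15 gp [0.4992 0.0205 0.0473] toolx [-0.002 -0.008 -1.   ] y [-0.989  0.148  0.001] z [ 0.148  0.989 -0.008] F [ -2.3 -27.4   2.7] w 38.7
shift [  2.5   0.9 -22.8]
```

Emit:
arm_command:
  motion:
    - [45,0,0,-5,0,0,0]
    - [70,0,0,0,0,0,0]
    - [80,0,0,2,0,0,0]
    - [80,0,0,4,0,0,0]
    - [80,0,0,3,0,0,0]

```text
clock: 25.78
position: [0.5011, 0.0336, 0.2065]
ee_rot: [-1.105, 1.272, 1.106]
force: [-0.2, 0.1, -0.4]
width: 0.849
```

Emit:
arm_command:
  motion:
    - [80,-60,0,0,0,0,0]
    - [40,-40,50,0,0,0,0]
    - [20,0,50,0,0,0,0]
    - [0,0,30,0,0,0,0]

```text
clock: 26.28
position: [0.3713, 0.0513, 0.3058]
ee_rot: [-1.105, 1.271, 1.106]
force: [0.6, 1.1, 0.8]
width: 0.595
```

```bash
python3 -c "
from h import *
paddle();jaw();handle()
t=np.array([.5574,-.0317])+(.035+.023)*cx;go([t[0],t[1],.086],[*cx,0])
" 2>&1|grep -v nan
```

```text
top paddle u [27.6 30.2 32.6] v 1.4 21 z [0.086 0.095]
scene paddle u [27.9 31.2 33.1] v -2.4 25 z [0.083 0.095]
top jaw dark u [-80.3 -63.6 -41. ] 129 mould u [-38.9  47.2]
scene jaw dark u [-79.6 -62.8 -45.8] 129 mould u [-40.   48.1]
top handle hist [ 0  0  0  0  0  0  0  7 15 17 18 15  4  0  0 15 17 11  0  0] min -0.7
scene handle hist [ 0  0  0  0  0  0  0  3 10 13 10 19 13  0  0 11 17 19  0  0] min 0.4
t 26.57 gp [0.3747 0.051  0.1468] toolx [ 0.001  0.    -1.   ] y [-0.99   0.14  -0.001] z [0.14 0.99 0.  ] F [ 0.8  0.5 -0.3] w 30.9
rot deg [-0.1  0.   0.1] shift before rot [  61.  -192.5    1.7]
```

Emit:
arm_command:
  motion:
    - [0,0,-55,1,0,0,0]
    - [0,0,-55,0,0,0,0]
    - [0,0,-55,0,0,0,0]
    - [0,0,-27,0,0,0,0]
    - [0,20,0,0,0,0,0]

```text
clock: 27.2
position: [0.5673, 0.0239, 0.2856]
ee_rot: [-1.106, 1.27, 1.101]
force: [-1.0, -0.5, -0.7]
width: 0.006
```

Emit:
arm_command:
  motion:
    - [0,40,0,0,0,0,0]
    - [0,0,0,-3,0,0,0]
    - [0,0,0,-6,0,0,0]
    - [0,0,0,-6,0,0,0]
    - [0,0,0,0,0,0,0]

```text
clock: 27.82
position: [0.5621, 0.0092, 0.2468]
ee_rot: [-1.105, 1.271, 1.103]
force: [1.1, 0.6, -0.1]
width: 0.001
```

Emit:
arm_command:
  motion:
    - [0,0,0,-6,0,0,0]
    - [0,0,0,-6,0,0,0]
    - [0,0,0,-6,0,0,0]
    - [0,0,0,-6,0,0,0]
    - [0,0,0,-4,0,0,0]

```text
clock: 28.45
position: [0.5581, -0.0181, 0.246]
ee_rot: [-1.105, 1.271, 1.104]
force: [2.4, 5.0, 3.5]
width: 0.005
```

```bash
python3 -c "
from h import *
jaw();go([.5,0,.1])
for t in('jaw_pad','fixed_pad'):print(t,[(np.round(r['point'],3).tolist(),round(r['p'],2)) for r in pinpoint('scene',t)][:2])
" 2>&1|grep -v nan
```

```text
scene jaw dark u [-105.7  -83.8  -64.4] 155 mould u [-38.9  48. ]
t 28.55 gp [ 0.5581 -0.0184  0.0869] toolx [ 0.001 -0.    -1.   ] y [-0.99   0.141 -0.001] z [ 0.141  0.99  -0.   ] F [3.2 3.2 3.2] w 0.6
shift [-13.2  60.1  10.1]
jaw_pad [([0.647, 0.023, 0.044], 0.61)]
fixed_pad [([0.654, 0.136, 0.037], 0.57)]
```

Emit:
arm_command:
  motion:
    - [0,0,0,10,0,0,0]
    - [78,-60,0,0,0,0,0]

```text
clock: 28.9
position: [0.5569, -0.0065, 0.3019]
ee_rot: [-1.102, 1.281, 1.113]
force: [2.1, 0.8, 0.3]
width: 0.068
```

```bash
python3 -c "
from h import *
print(np.round(arm.observe()['joints'],2))
d,P=cloud('scene');hsv=cv2.cvtColor(d['frame'],cv2.COLOR_RGB2HSV);X,Y,Z=P[...,0],P[...,1],P[...,2]
m=(X>.6)&(X<.72)&(Y>0.02)&(Y<.17)&(abs(Z-.062)<.005)&(hsv[...,1]<60)&(hsv[...,2]>110)
print(rect(P,m));go([.6496,.0973,.12],[*cy,0]);go([.6496,.0973,.12],[*-cy,0])
" 2>&1|grep -v nan
```

```text
[-0.33  0.45  0.33  1.88 -0.19  0.86  1.53]
(array([650.4,  97. ]), array([89.1, 54.8]), 81.9, 555)
t 28.95 gp [ 0.5601 -0.0078  0.1524] toolx [ 0.002 -0.    -1.   ] y [-0.99   0.141 -0.002] z [0.141 0.99  0.   ] F [ 2.5 -0.6  5.7] w 10.3
rot deg [89.9  0.1  0.1] shift before rot [ 32.5 -74.1 116.6]
t 28.95 gp [ 0.5601 -0.0078  0.1524] toolx [ 0.002 -0.    -1.   ] y [-0.99   0.141 -0.002] z [0.141 0.99  0.   ] F [ 2.5 -0.6  5.7] w 10.3
rot deg [89.9  0.1  0.1] shift before rot [ 32.5 -74.1 116.6]
```

Emit:
arm_command:
  motion:
    - [78,0,-25,39,0,0,0]
    - [78,0,-25,39,0,0,0]
    - [78,0,-24,39,0,0,0]
    - [78,0,0,0,10,0,0]
    - [78,0,0,0,10,0,0]

```text
clock: 29.58
position: [0.6483, 0.0983, 0.3044]
ee_rot: [-0.838, 1.406, 0.838]
force: [0.2, -0.6, 0.2]
width: 0.656
```

Emit:
arm_command:
  motion:
    - [78,0,0,0,10,0,0]
    - [78,0,0,0,10,0,0]
    - [78,0,0,0,10,0,0]
    - [78,0,0,0,10,0,0]
    - [78,0,0,0,10,0,0]

```text
clock: 30.2
position: [0.648, 0.0978, 0.3047]
ee_rot: [-0.159, 1.567, 0.158]
force: [0.6, 0.6, -0.4]
width: 0.849
```

Emit:
arm_command:
  motion:
    - [78,0,0,0,10,0,0]
    - [78,0,0,0,10,0,0]
    - [78,0,0,0,0,0,0]

```text
clock: 30.58
position: [0.6481, 0.0981, 0.3047]
ee_rot: [0.109, 1.57, -0.111]
force: [-0.0, 0.4, -1.0]
width: 0.849
```

```bash
python3 -c "
from h import *
print(np.round(arm.observe()['joints'],2))
go([.650,.0972,.044],[*cy,0])
"
```

```text
[-0.69  0.67  0.74  1.65 -0.51  1.03  0.07]
t 30.57 gp [0.6478 0.0978 0.1457] toolx [-0.002 -0.001 -1.   ] y [ 0.139  0.99  -0.002] z [ 0.99  -0.139 -0.002] F [-0.   0.4 -1. ] w 78.0
rot deg [-0.  -0.1  0.1] shift before rot [101.6  -0.4   2.1]
```

Emit:
arm_command:
  motion:
    - [78,50,0,2,0,0,0]
    - [78,51,0,0,0,0,0]
    - [65,0,0,0,0,0,0]
    - [50,0,0,0,0,0,0]
    - [40,0,0,0,0,0,0]
  newtons: 25

```text
clock: 31.2
position: [0.651, 0.0971, 0.2067]
ee_rot: [0.111, 1.567, -0.109]
force: [-8.5, 0.8, 5.0]
width: 0.574
```

Emit:
arm_command:
  motion:
    - [40,0,0,0,0,0,0]
    - [40,0,0,0,0,0,0]

```text
clock: 31.45
position: [0.6508, 0.0972, 0.2067]
ee_rot: [0.111, 1.567, -0.109]
force: [-4.3, -0.8, 7.8]
width: 0.565
```

```bash
python3 -c "
from h import *
jaw();go([.650,.0972,.044])
" 2>&1|grep -v nan
```

```text
top jaw dark u [-105.8  -48.5  -35.1] 345 mould u [-38.1 -19.4]
scene jaw dark u [-105.7  -81.   -35.4] 183 mould u [-1.5 48.6]
t 31.55 gp [0.651  0.0973 0.0477] toolx [ 0.001  0.001 -1.   ] y [0.14  0.99  0.001] z [ 0.99  -0.14   0.001] F [-4.6 -1.1  7.6] w 51.7
shift [ 3.7 -0.2 -1. ]
```

Emit:
arm_command:
  motion:
    - [40,-10,0,0,0,0,0]
    - [40,-30,0,0,0,0,0]
    - [40,-40,0,0,0,0,0]
    - [40,-40,0,0,0,0,0]

```text
clock: 32.05
position: [0.6506, 0.0974, 0.3265]
ee_rot: [0.11, 1.568, -0.11]
force: [0.7, 0.6, -5.5]
width: 0.567
```

Emit:
arm_command:
  motion:
    - [40,0,-30,-5,0,0,0]
    - [40,0,-45,-7,0,0,0]
    - [40,0,-45,-7,0,0,0]
    - [40,0,-45,-7,0,0,0]
    - [40,0,-45,-7,0,0,0]

```text
clock: 32.67
position: [0.588, -0.1073, 0.3255]
ee_rot: [0.11, 1.567, -0.11]
force: [0.8, 0.0, -5.1]
width: 0.563
```

Emit:
arm_command:
  motion:
    - [40,0,-45,-7,0,0,0]
    - [40,0,-45,-7,0,0,0]
    - [40,0,-45,-7,0,0,0]
    - [40,0,-45,-7,0,0,0]
    - [40,0,-45,-7,0,0,0]

```text
clock: 33.3
position: [0.5218, -0.3251, 0.3255]
ee_rot: [0.11, 1.567, -0.11]
force: [0.7, -0.0, -4.5]
width: 0.565
```

```bash
python3 -c "
from h import *
go([.5155,-.344,.0657],[*cy,0])
d=get_image('scene');cv2.imwrite('pics/c7.png',cv2.resize(d['frame'][80:280,160:420,::-1],None,fx=2.5,fy=2.5,interpolation=3))
" 2>&1|grep -v nan
```

```text
t 33.3 gp [ 0.522  -0.3251  0.1665] toolx [ 0.001 -0.    -1.   ] y [ 0.14  0.99 -0.  ] z [ 0.99  -0.14   0.001] F [ 0.7 -0.  -4.5] w 51.8
rot deg [-0.   0.1  0. ] shift before rot [100.8 -19.6  -3.8]
```

View pics/c7.png

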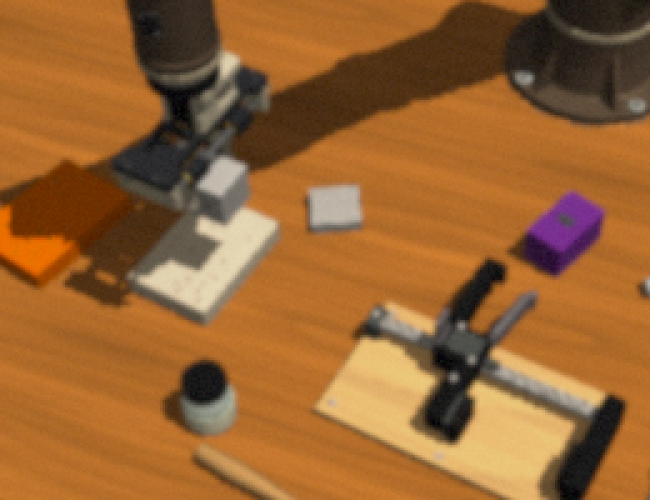

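The mould hangs in the gripper above the pale brick (c7, about (220,190)), with the clamp open behind it at (460,350). Lowering.

Emit:
arm_command:
  motion:
    - [40,40,-18,-3,0,0,0]
    - [40,40,0,0,0,0,0]
    - [40,10,0,0,0,0,0]
    - [40,0,0,0,0,0,0]

```text
clock: 33.85
position: [0.5172, -0.341, 0.2351]
ee_rot: [0.11, 1.568, -0.11]
force: [-0.6, -0.2, -4.3]
width: 0.565
```

```bash
python3 -c "
from h import *
go([.5155,-.344,.066],[*cy,0])"
```

```text
t 33.85 gp [ 0.5172 -0.341   0.0761] toolx [ 0.  0. -1.] y [0.14 0.99 0.  ] z [ 0.99 -0.14  0.  ] F [-0.6 -0.2 -4.3] w 51.9
rot deg [-0.  0. -0.] shift before rot [10.1 -3.2 -1.3]
```

Emit:
arm_command:
  motion:
    - [40,4,-3,-1,0,0,0]
    - [40,3,0,0,0,0,0]
    - [40,2,0,0,0,0,0]
    - [40,0,0,0,0,0,0]

```text
clock: 34.35
position: [0.5155, -0.3439, 0.2256]
ee_rot: [0.111, 1.568, -0.11]
force: [0.1, 0.2, -4.3]
width: 0.562
```

Emit:
arm_command:
  motion:
    - [40,1,0,0,0,0,0]
    - [40,1,0,0,0,0,0]
    - [40,0,0,0,0,0,0]

```text
clock: 34.72
position: [0.5155, -0.3442, 0.2246]
ee_rot: [0.111, 1.567, -0.11]
force: [-1.9, 3.2, 8.1]
width: 0.562
```

Emit:
arm_command:
  motion:
    - [60,0,0,0,0,0,0]
    - [72,0,0,0,0,0,0]
    - [80,0,0,0,0,0,0]
    - [80,0,0,0,0,0,0]

```text
clock: 35.22
position: [0.5155, -0.3441, 0.2235]
ee_rot: [0.11, 1.568, -0.111]
force: [0.1, 0.7, -0.2]
width: 0.862
```

Emit:
arm_command:
  motion:
    - [80,-20,0,0,0,0,0]
    - [80,-50,0,0,0,0,0]
    - [80,-60,0,0,0,0,0]
    - [80,0,50,0,0,0,0]
    - [80,0,50,0,0,0,0]

```text
clock: 35.85
position: [0.5294, -0.2447, 0.3558]
ee_rot: [0.112, 1.565, -0.112]
force: [0.1, 1.3, -0.1]
width: 0.868
```

Emit:
arm_command:
  motion:
    - [80,0,50,0,0,0,0]
    - [80,0,50,0,0,0,0]
    - [80,0,0,0,0,0,0]

```text
clock: 36.22
position: [0.5446, -0.1414, 0.3543]
ee_rot: [0.107, 1.568, -0.103]
force: [-0.2, -0.1, -0.3]
width: 0.87
```

```bash
python3 -c "
from h import *
for n in('top','scene'):
    d,P=cloud(n);hsv=cv2.cvtColor(d['frame'],cv2.COLOR_RGB2HSV);X,Y,Z=P[...,0],P[...,1],P[...,2]
    m=(abs(X-.515)<.08)&(abs(Y+.344)<.09)&(abs(Z-.08)<.006)
    print(n,rect(P,m),np.nanmedian(Z[m]))
    for t in('jaw_pad','fixed_pad','mould_center','brick_top'):print(t,[(np.round(r['point'],3).tolist(),round(r['p'],2)) for r in pinpoint(n,t)][:2])
d=get_image('scene');cv2.imwrite('pics/c8.png',cv2.resize(d['frame'][100:330,200:460,::-1],None,fx=2.5,fy=2.5,interpolation=3))
print(arm.observe()['clock'],arm.observe()['force'])
"
```

```text
top (array([ 514.2, -343.4]), array([89.2, 52.9]), 81.7, 563) 0.0801196365134551
jaw_pad [([0.644, 0.029, 0.033], 0.48)]
fixed_pad [([0.658, 0.137, 0.031], 0.79)]
mould_center [([0.511, -0.345, 0.054], 0.57)]
brick_top [([0.515, -0.343, 0.029], 0.74), ([0.534, -0.546, 0.034], 0.59)]
scene (array([ 515.3, -345.4]), array([96. , 55.4]), 83.8, 447) 0.08053720868127989
jaw_pad [([0.646, 0.027, 0.039], 0.43)]
fixed_pad [([0.654, 0.135, 0.037], 0.61)]
mould_center [([0.514, -0.344, 0.056], 0.64), ([0.336, 0.052, 0.025], 0.63)]
brick_top [([0.514, -0.347, 0.033], 0.9), ([0.536, -0.544, 0.029], 0.89)]
36.775 [0.8374524  0.34318098 0.57605003]
```

View pics/c8.png

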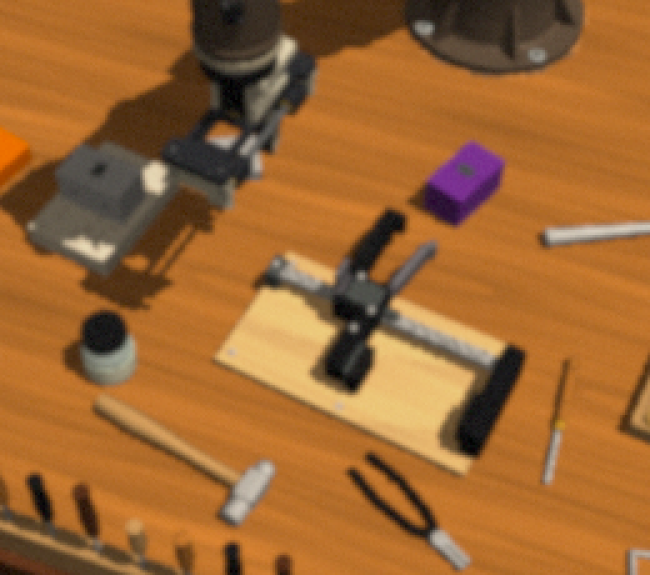

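The mould stands centred on the brick (c8, about (100,180)). The clamp is open and the other tools are where they were.

```bash
python3 -c "
from cell import arm
print(arm.sign_off())"
```

```text
the job is handed in; nothing more can be done
None
```

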